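# Pack up two rests and lay a tube level across them

### The job

Prop the aluminium tube up level for marking out. On the low square iron rest lay the long pine offcut, flat and centred, and centre the thin dark offcut flat on top of it; on the tall round rest centre the steel setup block, lying flat; then lay the tube across the two stacks, running over the middle of both rests, with its own middle about midway between them. Leave the pliers, screwdriver and tape measure where they are.

Things in the scene. Friction and masses are not known exactly. Their poses are not given: they have to be found in the camera images.
- low_rest: low rest: square dark cast-iron plinth fixed to the bench, 30 mm high, foot 112x112 mm (10 mm thick, bolt heads at its corners), flat top 84x84 mm. Origin at the centre of its underside on the bench, z up, x and y along its sides
- tall_rest: tall rest: round waisted dark cast-iron pedestal fixed to the bench, 62 mm high, foot 92 mm across, flat round top 84 mm across. Origin at the centre of its underside on the bench, z up
- offcut_long: long pale pine offcut lying flat on the bench, 45 (x) x 160 (y) x 38 (z) mm, about 0.14 kg. Origin at the centre of its underside, y along its length, z up
- offcut_thin: thin dark brown wooden offcut lying flat on the bench, 60 (x) x 80 (y) x 19 (z) mm. Origin at the centre of its underside, z up. Behind the blocks' starting row stands the drawer toolbox, 370 mm high, its front at about x = 0.68 m from y = -0.41 to 0.09 m: do not swing the gripper into it
- setup_block: bright steel setup block with rows of small dark holes, lying flat on the bench, 50 (x) x 75 (y) x 25 (z) mm, about 0.55 kg. Origin at the centre of its underside, z up. 62 mm tall rest + this block = 87 mm = 30 mm low rest + both offcuts
- tube: straight aluminium square tube lying on the bench, 360 mm long (x), 25x25 mm section, about 0.3 kg, balanced at its middle. Origin at mid-length at the centre of its underside, x along its length, z up
- tape_measure: bystander: yellow tape measure standing on the bench, 36x72x66 mm; origin at the centre of its underside
- pliers_black: bystander: black-handled pliers lying on the bench, 182x70x14 mm; origin at the centre of the underside
- screwdriver_a: bystander: screwdriver with a yellow and black handle lying on the bench, 30x217x34 mm; origin at the centre of the underside
Not all that is in view belongs to the job. Of the things that look like the setup_block, the larger one is meant.

How it is judged:
By the outcome, as a careful person would: the job done as asked, in the order asked, and still so for the second after the job is handed in, with the robot touching nothing.
It also fails if it takes over 136 s, if anything falls off the work surface, if the arm or the gripper's body presses on something with over 40 N, if the wrist force passes 120 N, or if a joint passes its speed limit or range.

### The arm

A 6-joint arm with a two-finger parallel gripper is mounted at the origin on a cart in front of the work surface, level with it; the furniture and walls round the work are solid. World frame = base frame: x ahead of the robot, y to its left, z up, the work surface at z = 0. Lengths are in m, angles in rad, forces in N, time in s.
With the tool pointing down it reaches from about 0.35 to 0.975 m from the base axis. Payload 4.9 kg.
Tool frame: the origin (TCP) lies between the finger pads; the fingertips stand 14 mm ahead of it and the grasp point (between the pads) lies 5 mm behind it (manip.tcp_to_tips is the distance from the TCP to the fingertips, in m); z points along the fingers, y is the line along which they close (so a half turn about z gives the same grasp; the last joint's range is limited). The gripper opens to 85 mm and grips with 20 to 120 N. Pads are 22 mm wide; open, the fingers measure 114 mm over their backs; the gripper's body (76 mm by 85 mm) begins 54 mm behind the grasp point. The pads swing forward as they close: fully open they stand 13 mm farther back than shut.
Start: joints at [1.223, 0.053, 1.613, -0, 1.476, -0.119], TCP at [0.142, 0.609, 0.245] pointing down, gripper open.
Joint ranges: [-3.01, 3.01], [-1.01, 2.22], [0.06, 2.58], [-1.02, 4.17], [0.09, 2.62], [-3.14, 3.14]. Speed limits (rad/s): [2.57, 2.57, 3.14, 3.14, 3.14, 3.14].

### API

Orientations are given as a unit quaternion [w, x, y, z].
In Python, from plant import manip gives the robot as it stands.
- The arm moves only by the tool servo_tool, never from a script. Its argument "moves" is a list that holds one entry, the list of rows, each a list of 7 numbers: the shift along the tool's x, y, z in mm, then the turn, a rotation vector about the tool's x, y, z in degrees, then the finger opening in mm, from 0 to 85.4. In form: [[[x, y, z, ax, ay, az, fingers], ...]]. A call has 1 to 12 rows; each row shifts and turns the commanded pose from where the row before left it, along the tool's axes as they then stand; what a row does not reach is not made up. A row lasts 1/8 s, in which the tool goes at most 62.5 mm and 10.7 degrees, less where a joint would pass 70% of its speed; a pose out of reach is approached as far as the arm can. A call with a gripper value outside its range is refused whole. The fingers move at their own pace and stop on an object; the grip force is fixed at half the most. Time passes only in rows, so rows that do not move let the fingers close. It gives the time, the measured TCP pose, the force, the opening and the grip force at its end, in the units of the state.
- manip.state(): the state, without advancing time (a new reading comes with each control period).
- manip.grab_frame(name): name is "scene" or "top" or "wrist"; returns a dict with "image" (400x640x3 uint8, blue, green, red), "mtx" (3x3 intrinsics, pixels), "dist_coeffs" ([k1, k2, p1, p2, k3] as OpenCV has them; the pictures are not rectified), "eye" and "rotation" of the camera in the world. Camera axes: x right, y down, z forward; pixel columns grow to the right and rows downward; lengths in m; the calibration is good to about 2 mm. A picture is of the moment at which its call begins. There is no depth.
- manip.job_done(): hands the job in; it is judged then, once.
The state is a dict: "time": time; "joint_pos": joint angles; "joint_vel": joint speeds; "joint_efforts": joint torques, N m; "tool_pos": TCP position; "tool_rot": TCP orientation; "contact_force": force on the tool from outside, world axes, zero at the start; "ft_torque": the same for the moment, N m; "gripper_width": opening from 0.0 (shut) to 1.0 (fully open); "grasp_force": force on a finger pad.
Only numpy, scipy, OpenCV 4.12 (cv2) and the standard library are available. Lean on these libraries where they do the work, as an engineer would, in place of code of your own. Each camera call takes 0.05 s, during which the arm holds its last target. There are 200 camera calls.

## Working session

There is one attempt and no reset: what is moved stays moved. The work goes in short steps, Python scripts to look and compute and a tool call to move; the robot and the scene stay as the last step left them, time stands still between calls to the robot, and variables do not carry over. Pictures are saved under pics/ and viewed, at most 14 in all, crops included, and the job is handed in when it is done.

Besides the shell and the picture viewer there is one more tool, called after "Call:" by a JSON object that holds its "name" and its "arguments". servo_tool: Moves the arm, as the interface text tells. Its arguments: {"type":"object","properties":{"moves":{"type":"array"}},"required":["moves"]}

```bash
ls; mkdir -p pics
cat > h.py <<'E'
import numpy as np, cv2
from plant import manip
def grab(n,f):
    g=manip.grab_frame(n); cv2.imwrite(f'pics/{f}.png',g['image'])
    np.savez(f'pics/{f}.npz',**{k:np.array(v) for k,v in g.items()}); return g
def load(f): return np.load(f'pics/{f}.npz')
def w(g,px,z):
    p=cv2.undistortPoints(np.array(px,float).reshape(-1,1,2),g['mtx'],g['dist_coeffs']).reshape(-1,2)
    d=np.c_[p,np.ones(len(p))]@np.array(g['rotation']).T
    e=np.array(g['eye']).ravel(); z=np.broadcast_to(z,len(p))
    return e+d*((z-e[2])/d[:,2])[:,None]
E
python3 - <<'E'
from h import *
for n in('top','scene'):
    g=grab(n,n+'0'); print(n,np.array(g['eye']),np.array(g['rotation']).round(3).tolist())
print(manip.state())
E
```

```text
pics
top [ 0.38291043 -0.12008258  1.4231724 ] [-0.04, 0.71, -0.702, 0.035]
scene [-0.34191313 -0.86840273  0.7032321 ] [-0.458, 0.785, -0.364, 0.203]
{'time': 0.1, 'joint_pos': array([ 1.22301279e+00,  5.32776462e-02,  1.61419429e+00, -1.69968759e-05,
        1.47600354e+00, -1.19046830e-01]), 'joint_vel': array([ 0.00042077, -0.00399267, -0.00228903, -0.00094668, -0.00147183,
       -0.00118084]), 'joint_efforts': array([ 1.12782753e-03, -3.94909823e+01, -3.71360672e+01, -2.48477113e-05,
        3.85707506e-03, -6.87519076e-06]), 'tool_pos': array([0.14155914, 0.60818811, 0.24417166]), 'tool_rot': array([-2.09519186e-04,  1.14118334e-01,  9.93466718e-01, -9.17836908e-04]), 'contact_force': array([-0.46363869, -0.66895373, -0.4514912 ]), 'ft_torque': array([-0.05366167, -0.00564031, -0.01690806]), 'grasp_force': 0.0, 'gripper_width': 0.99990609169895}
```

View pics/top0.png

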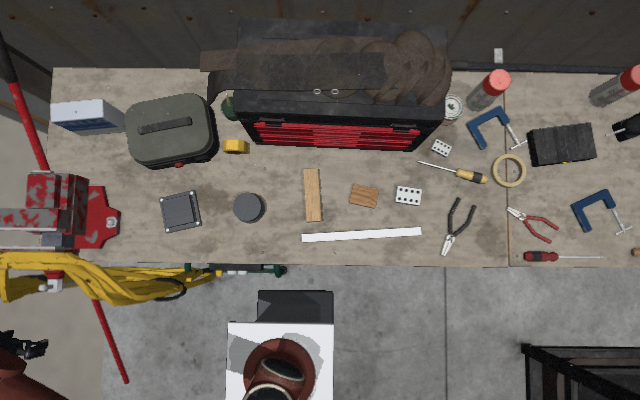

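View pics/scene0.png

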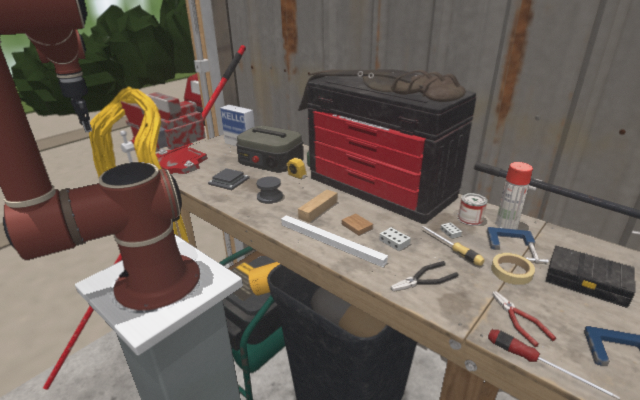

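The top view shows the low rest at (181,211), tall rest at (248,207), pine at (313,194), thin offcut at (364,195) and tube at (362,235). There are two steel blocks with holes, at (408,195) and (442,147). The larger one at (408,195) fits the description, and I'll confirm that in an enlarged crop.

Run:
```python
from h import *
im=load('top0')['image'][135:260,150:460]
cv2.imwrite('pics/c1.png',cv2.resize(im,None,fx=2.5,fy=2.5,interpolation=cv2.INTER_CUBIC))
```

```text
(no output)
```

View pics/c1.png

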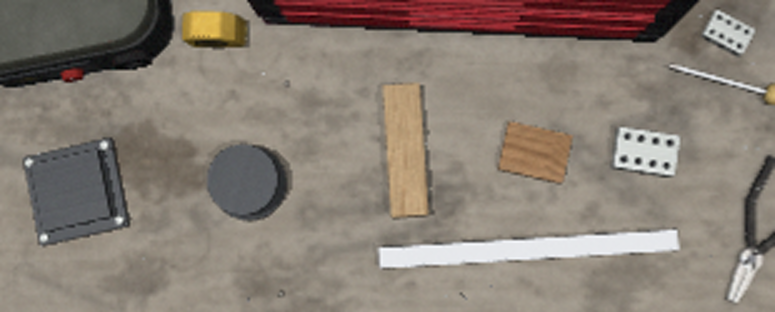

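The crop confirms it: the block at crop (647,151) is clearly larger than the one at (729,31), so it is the setup block. Next I'll convert these pixels to positions.

```bash
cat > m.py <<'E'
from h import *
g=load('top0')
D=dict(low=([(25,158),(110,138),(129,225),(43,245)],.008),bolts=([(29,162),(104,145),(119,220),(43,239)],.014),
tall=([(208,180),(243,144),(278,180),(243,217)],.062),
pine=([(382,86),(418,84),(428,215),(391,217)],.038),thin=([(509,122),(571,133),(563,183),(499,170)],.019),
setup=([(619,127),(679,135),(676,176),(614,168)],.025),tube=([(379,249),(678,230),(679,249),(380,268)],.025))
for k,(p,z) in D.items():
    p=np.array(p)/2.5+[150,135]-.3
    q=w(g,p,z)[:,:2]; c=q.mean(0)
    e1=(q[1]-q[0]+q[2]-q[3])/2; e2=(q[3]-q[0]+q[2]-q[1])/2
    a=lambda v:(np.degrees(np.arctan2(v[1],v[0]))).round(1)
    print(k,c.round(3),'e1',np.linalg.norm(e1).round(3),a(e1),'e2',np.linalg.norm(e2).round(3),a(e2))
E
python3 m.py
```

```text
Traceback (most recent call last):
  File "m.py", line 9, in <module>
    q=w(g,p,z)[:,:2]; c=q.mean(0)
      ~^^^^^^^
  File "h.py", line 9, in w
    d=np.c_[p,np.ones(len(p))]@np.array(g['rotation']).T
      ~~~~~~~~~~~~~~~~~~~~~~~~^~~~~~~~~~~~~~~~~~~~~~~~~~
ValueError: matmul: Input operand 1 has a mismatch in its core dimension 0, with gufunc signature (n?,k),(k,m?)->(n?,m?) (size 4 is different from 3)
```

```bash
sed -i "s/np.array(g\['rotation'\]).T/R.from_quat(np.array(g['rotation']),scalar_first=True).as_matrix().T/; 1i from scipy.spatial.transform import Rotation as R" h.py; python3 m.py
```

```text
low [0.481 0.311] e1 0.107 -76.1 e2 0.11 -165.6
bolts [0.481 0.312] e1 0.094 -75.8 e2 0.095 -166.7
tall [0.493 0.098] e1 0.059 -42.6 e2 0.06 -135.1
pine [ 0.533 -0.091] e1 0.044 -86.2 e2 0.158 -175.1
thin [ 0.535 -0.25 ] e1 0.078 -100.2 e2 0.061 169.8
setup [ 0.536 -0.384] e1 0.074 -96.9 e2 0.05 174.0
tube [ 0.417 -0.242] e1 0.359 -85.7 e2 0.023 -176.8
```

```bash
cat > p.py <<'E'
# usage: p.py x y z toolY_deg  -> turn about tool z first (deg), then shift along tool axes (mm)
import sys
from h import *
def plan(x,y,z,a):
    s=manip.state(); M=R.from_quat(s['tool_rot'],scalar_first=True).as_matrix()
    cur=np.degrees(np.arctan2(M[1,1],M[0,1])); t=(a-cur+90)%180-90
    A=np.radians(cur+t); ty=np.array([np.cos(A),np.sin(A),0]); tx=np.array([-ty[1],ty[0],0])
    d=np.array([x,y,z])-s['tool_pos']
    print('t%.2f'%s['time'],'tcp',s['tool_pos'].round(4),'toolY',cur.round(1),'tilt z',M[:,2].round(3),'q1,q6',s['joint_pos'][[0,5]].round(2),'w',round(85.4*s['gripper_width'],1),'F',s['contact_force'].round(1),'g',round(s['grasp_force'],1))
    print('turn z %.1f'%-t,'shift mm',(1e3*np.array([d@tx,d@ty,-d[2]])).round(1))
if __name__=='__main__':
    plan(*map(float,sys.argv[1:5]))
E
python3 p.py .533 -.091 .2 94.5; python3 -c "
from h import *; print(manip.tcp_to_tips)"
```

```text
t0.10 tcp [0.1416 0.6082 0.2442] toolY 76.9 tilt z [-0.001 -0.002 -1.   ] q1,q6 [ 1.22 -0.12] w 85.4 F [-0.5 -0.7 -0.5] g 0.0
turn z -17.6 shift mm [-335.4 -727.7   44.2]
0.014
```

Call:
{"name": "servo_tool", "arguments": {"moves": [[[0,0,0,0,0,-9,85],[0,0,0,0,0,-8.6,85],[-21,-45.5,0,0,0,0,85],[-21,-45.5,0,0,0,0,85],[-21,-45.5,0,0,0,0,85],[-21,-45.5,0,0,0,0,85],[-21,-45.5,0,0,0,0,85],[-21,-45.5,0,0,0,0,85],[-21,-45.5,0,0,0,0,85],[-21,-45.5,0,0,0,0,85],[-21,-45.5,0,0,0,0,85],[-21,-45.5,0,0,0,0,85]]]}}

```text
time: 1.6
tool_pos: [0.387, 0.17, 0.245]
tool_rot: [0.0, -0.039, 0.999, 0.0]
contact_force: [0.2, 0.4, -0.7]
gripper_width: 0.994
grasp_force: 0.0
```

Call:
{"name": "servo_tool", "arguments": {"moves": [[[-21,-45.5,0,0,0,0,85],[-21,-45.5,0,0,0,0,85],[-21,-45.5,11,0,0,0,85],[-21,-45.5,11,0,0,0,85],[-21,-45.5,11,0,0,0,85],[-20.4,-45.2,11,0,0,0,85],[0,0,0,0,0,0,85],[0,0,0,0,0,0,85]]]}}

```text
time: 2.6
tool_pos: [0.5327, -0.0903, 0.2008]
tool_rot: [-0.001, -0.039, 0.999, 0.0]
contact_force: [-0.5, -0.1, -0.7]
gripper_width: 0.996
grasp_force: 0.0
```

```bash
python3 p.py .533 -.091 .022 94.5; python3 -c "
from h import *; g=grab('wrist','w1'); print(g['eye'])"
```

```text
t2.60 tcp [ 0.5327 -0.0903  0.2008] toolY 94.5 tilt z [-0.001  0.001 -1.   ] q1,q6 [-0.31 -1.95] w 85.0 F [-0.5 -0.1 -0.7] g 0.0
turn z -0.0 shift mm [ -0.3  -0.8 178.8]
[ 0.46520868 -0.09558854  0.33003111]
```

View pics/w1.png

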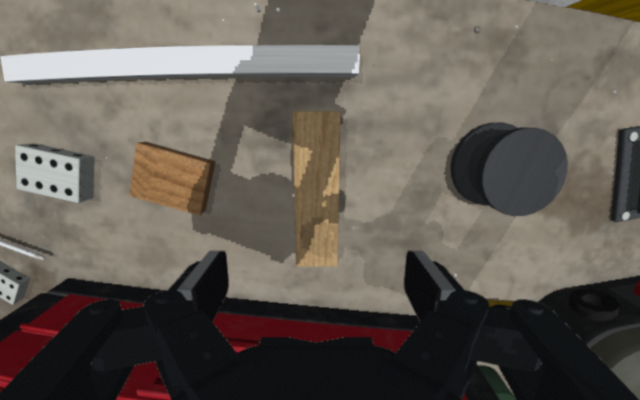

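The wrist view shows the pine between the fingers: top face (294,111), (341,111), (338,266), (296,266). The tall rest's top is centred near (525,171), the thin offcut near (172,177), and the setup block and tube are to the left.

```bash
cat > m2.py <<'E'
from h import *
def rep(f,D):
  g=load(f)
  for k,(p,z) in D.items():
    q=w(g,p,z)[:,:2]; c=q.mean(0)
    e1=(q[1]-q[0]+q[2]-q[3])/2; e2=(q[3]-q[0]+q[2]-q[1])/2
    a=lambda v:(np.degrees(np.arctan2(v[1],v[0]))).round(1)
    print(k,c.round(4),'e1',np.linalg.norm(e1).round(3),a(e1),'e2',np.linalg.norm(e2).round(3),a(e2))
E
python3 - <<'E'
from m2 import *
rep('w1',dict(pine=([(294,111),(341,111),(338,266),(296,266)],.038),thin=([(142,143),(214,160),(205,212),(132,193)],.019),
tall=([(482,171),(525,127),(567,171),(525,215)],.062),setup=([(16,144),(80,154),(79,201),(16,191)],.025)))
E
```

```text
pine [ 0.5353 -0.0885] e1 0.044 94.5 e2 0.159 4.3
thin [ 0.5339 -0.2424] e1 0.079 79.9 e2 0.058 -12.9
tall [0.4933 0.1016] e1 0.054 144.8 e2 0.064 55.0
setup [ 0.5373 -0.3805] e1 0.075 85.3 e2 0.053 -9.5
```

Call:
{"name": "servo_tool", "arguments": {"moves": [[[-1.5,0.5,40,0,0,0,85],[0,0,50,0,0,0,75],[0,0,45,0,0,0,70],[0,0,30,0,0,0,70],[0,0,13.5,0,0,0,70],[0,0,0,0,0,0,70],[0,0,0,0,0,0,40],[0,0,0,0,0,0,40],[0,0,0,0,0,0,40],[0,0,0,0,0,0,40]]]}}

```text
time: 3.9
tool_pos: [0.5363, -0.0904, 0.0251]
tool_rot: [0.002, -0.039, 0.999, -0.001]
contact_force: [-0.1, 0.6, 5.7]
gripper_width: 0.518
grasp_force: 64.4
```

```bash
python3 p.py .481 .312 .12 94.5
```

```text
t3.90 tcp [ 0.5363 -0.0904  0.0251] toolY 94.5 tilt z [ 0.004 -0.001 -1.   ] q1,q6 [-0.3  -1.95] w 44.3 F [-0.1  0.6  5.7] g 64.4
turn z -0.0 shift mm [ 23.6 405.5 -94.9]
```

Call:
{"name": "servo_tool", "arguments": {"moves": [[[0,0,-55,0,0,0,40],[0,0,-60,0,0,0,40],[2.4,40,0,0,0,0,40],[2.4,40,0,0,0,0,40],[2.4,40,0,0,0,0,40],[2.4,40,0,0,0,0,40],[2.4,40,0,0,0,0,40],[2.4,40,0,0,0,0,40],[2.4,40,0,0,0,0,40],[2.4,40,0,0,0,0,40],[2.4,40,0,0,0,0,40],[2,45,0,0,0,0,40]]]}}

```text
time: 5.4
tool_pos: [0.4788, 0.313, 0.1377]
tool_rot: [-0.0, -0.039, 0.999, -0.0]
contact_force: [-0.4, -0.5, -1.4]
gripper_width: 0.518
grasp_force: 63.4
```

Call:
{"name": "servo_tool", "arguments": {"moves": [[[0,0,0,0,0,0,40],[0,0,0,0,0,0,40]]]}}

```text
time: 5.65
tool_pos: [0.479, 0.3116, 0.1375]
tool_rot: [-0.0, -0.039, 0.999, -0.0]
contact_force: [-0.1, -0.1, -2.5]
gripper_width: 0.516
grasp_force: 63.4
```

```bash
python3 p.py .481 .312 .056 94.5;  python3 -c "
from h import *; g=grab('wrist','w2'); g=grab('top','t2')"
```

```text
t5.65 tcp [0.479  0.3116 0.1375] toolY 94.5 tilt z [-0.001 -0.001 -1.   ] q1,q6 [ 0.45 -1.2 ] w 44.1 F [-0.1 -0.1 -2.5] g 63.4
turn z 0.0 shift mm [-2.   0.3 81.5]
```

View pics/w2.png

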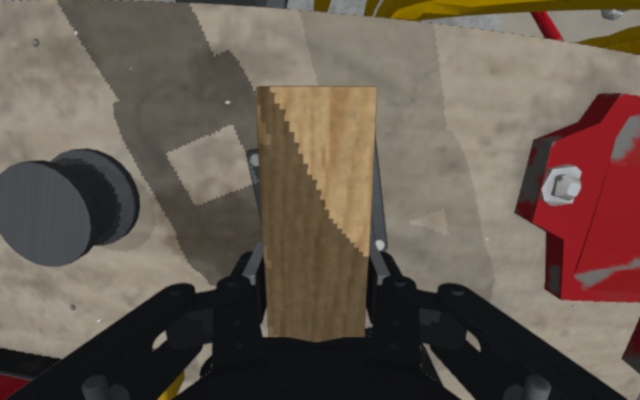

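The wrist view shows the pine held square, with its near edge at (258–376, 86). Two bolts of the low rest show at (254,160) and (379,244), and the tall rest's top is at about (42,213).

Run:
```python
from m2 import *
g=load('w2')
print('edge',w(g,[(258,86),(376,86)],.1505)); print('bolts wrist',w(g,[(254,160),(379,244)],.014))
g0=load('top0'); p=np.array([(29,162),(104,145),(119,220),(43,239)])/2.5+[150,135]-.3
print(w(g0,p,.014)); print('tall',w(g,[(42,213)],.062))
```

```text
edge [[0.40068289 0.28422212 0.1505    ]
 [0.39729973 0.32722743 0.1505    ]]
bolts wrist [[0.44723246 0.25673113 0.014     ]
 [0.5146047  0.37188759 0.014     ]]
[[0.51583098 0.36892672 0.014     ]
 [0.53782105 0.27763232 0.014     ]
 [0.44631701 0.25554522 0.014     ]
 [0.42209166 0.34731989 0.014     ]]
tall [[0.4914376  0.10522339 0.062     ]]
```

Call:
{"name": "servo_tool", "arguments": {"moves": [[[-2,1.5,30,0,0,0,40],[0,0,30,0,0,0,40],[0,0,16,0,0,0,40],[0,0,4,0,0,0,40],[0,0,2,0,0,0,40],[0,0,0,0,0,0,40],[0,0,0,0,0,0,40]]]}}

```text
time: 6.62
tool_pos: [0.4818, 0.314, 0.0568]
tool_rot: [0.001, -0.039, 0.999, 0.0]
contact_force: [-0.5, -0.1, -1.5]
gripper_width: 0.516
grasp_force: 63.4
```

```bash
python3 p.py .481 .313 .055 94.5
```

```text
t6.62 tcp [0.4818 0.314  0.0568] toolY 94.5 tilt z [ 0.002  0.001 -1.   ] q1,q6 [ 0.45 -1.2 ] w 44.1 F [-0.5 -0.1 -1.5] g 63.4
turn z -0.0 shift mm [ 0.8 -0.9  1.8]
```

Call:
{"name": "servo_tool", "arguments": {"moves": [[[0,-0.5,1.5,0,0,0,40],[0,0,0.5,0,0,0,40],[0,0,0,0,0,0,55],[0,0,0,0,0,0,70],[0,0,0,0,0,0,72],[0,0,0,0,0,0,72],[0,0,-30,0,0,0,72],[0,0,-50,0,0,0,80],[0,0,-50,0,0,0,85],[0,0,0,0,0,0,85]]]}}

```text
time: 7.88
tool_pos: [0.4841, 0.3146, 0.1899]
tool_rot: [0.005, -0.039, 0.999, 0.002]
contact_force: [-0.7, 0.6, -0.1]
gripper_width: 0.995
grasp_force: 0.0
```

```bash
python3 p.py .534 -.246 .15 168.5;  python3 -c "
from h import *; g=grab('wrist','w3')"
```

```text
t7.88 tcp [0.4841 0.3146 0.1899] toolY 94.5 tilt z [ 0.01   0.005 -1.   ] q1,q6 [ 0.45 -1.2 ] w 85.0 F [-0.7  0.6 -0.1] g 0.0
turn z -74.0 shift mm [ 539.4 -160.6   39.9]
```

View pics/w3.png

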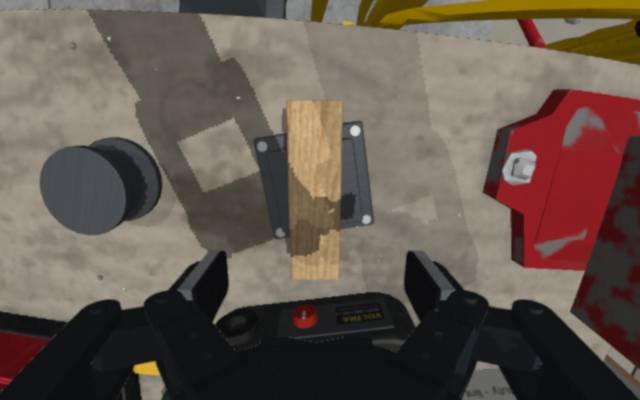

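The pine sits flat on the low rest, top face (287,100)–(338,279), with the four bolts at (262,146), (355,130), (366,219) and (280,233).

```bash
python3 - <<'E'
from m2 import *
rep('w3',dict(pine=([(287,100),(342,100),(338,279),(292,279)],.068),bolts=([(262,146),(355,130),(366,219),(280,233)],.014),tall=([(41,190),(83,146),(126,190),(83,235)],.062)))
E
python3 p.py .534 -.246 .15 168.5
```

```text
pine [0.4812 0.3139] e1 0.043 94.4 e2 0.159 4.6
bolts [0.4812 0.3149] e1 0.094 104.1 e2 0.094 13.7
tall [0.4934 0.1031] e1 0.066 133.6 e2 0.053 42.4
t7.92 tcp [0.4826 0.3138 0.1867] toolY 94.5 tilt z [ 0.005  0.002 -1.   ] q1,q6 [ 0.45 -1.2 ] w 85.0 F [ 0.2 -0.2 -0.3] g 0.0
turn z -74.0 shift mm [ 538.3 -162.    36.7]
```

Call:
{"name": "servo_tool", "arguments": {"moves": [[[0,0,0,0,0,10.6,85],[0,0,0,0,0,10.6,85],[0,0,0,0,0,10.6,85],[0,0,0,0,0,10.6,85],[0,0,0,0,0,10.6,85],[0,0,0,0,0,10.6,85],[0,0,0,0,0,10.6,85],[0,0,0,0,0,10.6,85],[0,0,0,0,0,10.6,85],[0,0,0,0,0,10.6,85]]]}}

```text
time: 9.18
tool_pos: [0.4801, 0.3126, 0.1813]
tool_rot: [-0.0, 0.776, 0.63, -0.002]
contact_force: [-0.6, 0.1, -0.6]
gripper_width: 0.995
grasp_force: 0.0
```

Call:
{"name": "servo_tool", "arguments": {"moves": [[[-45,13.5,0,0,0,0,85],[-45,13.5,0,0,0,0,85],[-45,13.5,0,0,0,0,85],[-45,13.5,0,0,0,0,85],[-45,13.5,0,0,0,0,85],[-45,13.5,0,0,0,0,85],[-45,13.5,0,0,0,0,85],[-45,13.5,0,0,0,0,85],[-45,13.5,0,0,0,0,85],[-45,13.5,0,0,0,0,85],[-45,13.5,0,0,0,0,85],[-43,13.5,0,0,0,0,85]]]}}

```text
time: 10.68
tool_pos: [0.5316, -0.2474, 0.1814]
tool_rot: [-0.002, 0.775, 0.632, -0.001]
contact_force: [-0.3, 1.0, 0.1]
gripper_width: 0.998
grasp_force: 0.0
```

Call:
{"name": "servo_tool", "arguments": {"moves": [[[0,0,0,0,0,0,85],[0,0,0,0,0,0,85]]]}}

```text
time: 10.92
tool_pos: [0.5318, -0.2456, 0.1819]
tool_rot: [-0.002, 0.775, 0.633, -0.0]
contact_force: [-0.7, -0.2, -0.3]
gripper_width: 0.994
grasp_force: 0.0
```

```bash
python3 p.py .5345 -.246 .012 -11.5;  python3 -c "
from h import *; g=grab('wrist','w4')"
```

```text
t10.93 tcp [ 0.5318 -0.2456  0.1819] toolY -11.5 tilt z [-0.003  0.002 -1.   ] q1,q6 [-0.56 -0.36] w 84.9 F [-0.7 -0.2 -0.3] g 0.0
turn z -0.0 shift mm [1.000e-01 2.800e+00 1.699e+02]
```

View pics/w4.png

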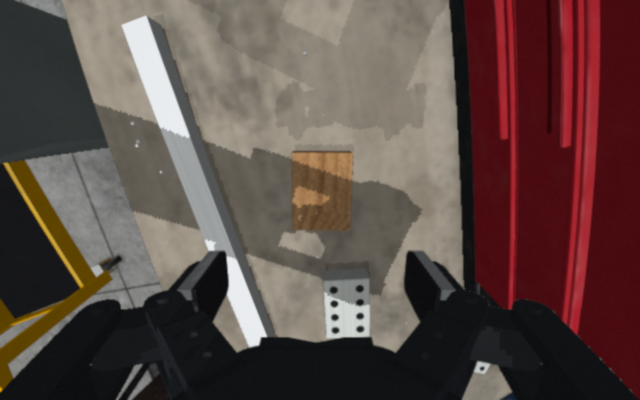

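The thin offcut is centred between the fingers with its top at (293,152)–(351,230). The setup block is at (347,305) and the tube's near end at (135,22).

Run:
```python
from m2 import *
rep('w4',dict(thin=([(293,152),(352,152),(351,230),(293,230)],.019)))
print(w(load('w4'),[(123,27),(147,17),(270,337),(250,347)],.025))
```

```text
thin [ 0.5375 -0.2477] e1 0.058 -11.5 e2 0.08 -101.6
[[ 0.39396151 -0.06265905  0.025     ]
 [ 0.41803066 -0.06023902  0.025     ]
 [ 0.44619182 -0.40086234  0.025     ]
 [ 0.41977113 -0.41020928  0.025     ]]
```

Call:
{"name": "servo_tool", "arguments": {"moves": [[[1.5,4,40,0,0,0,85],[0,0,50,0,0,0,78],[0,0,45,0,0,0,75],[0,0,20,0,0,0,75],[0,0,9,0,0,0,75],[0,0,2,0,0,0,75],[0,0,0,0,0,0,70],[0,0,0,0,0,0,70]]]}}

```text
time: 11.98
tool_pos: [0.5378, -0.2463, 0.0193]
tool_rot: [0.001, 0.774, 0.633, 0.0]
contact_force: [0.0, 0.2, -0.5]
gripper_width: 0.819
grasp_force: 0.0
```

```bash
python3 p.py .536 -.247 .012 -11.5;  python3 -c "
from h import *; g=grab('wrist','w5');g=grab('scene','s5');cv2.imwrite('pics/s5c.png',cv2.resize(g['image'][150:300,250:450],None,fx=4,fy=4))"
```

```text
t11.97 tcp [ 0.5378 -0.2463  0.0193] toolY -11.5 tilt z [ 0.002 -0.001 -1.   ] q1,q6 [-0.56 -0.35] w 69.9 F [ 0.   0.2 -0.5] g 0.0
turn z -0.0 shift mm [-1.1 -1.6  7.3]
```

View pics/s5c.png

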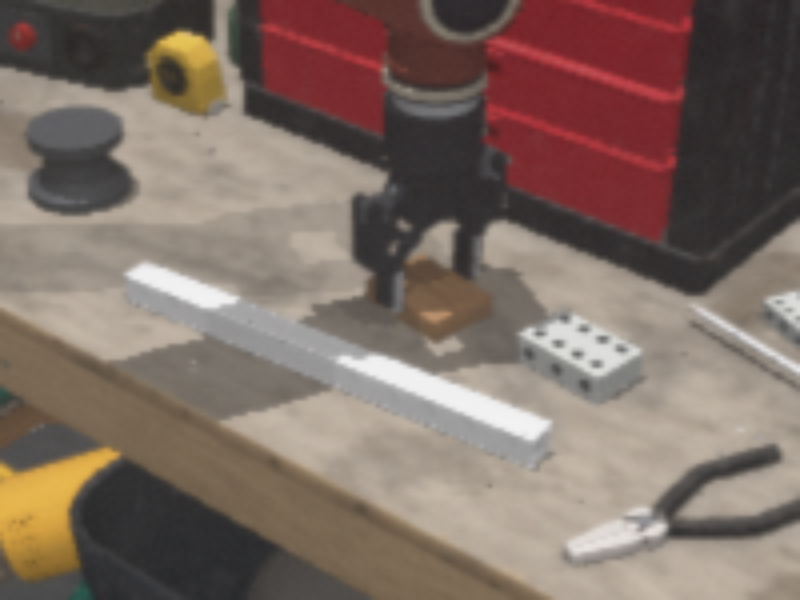

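The enlarged scene crop shows the fingers straddling the thin offcut. The near tip is at crop (390,308), just above the bench.

Call:
{"name": "servo_tool", "arguments": {"moves": [[[0,-1,4,0,0,0,70],[0,0,2,0,0,0,70],[0,0,0,0,0,0,55],[0,0,0,0,0,0,55],[0,0,0,0,0,0,55],[0,0,0,0,0,0,55]]]}}

```text
time: 12.82
tool_pos: [0.5358, -0.2454, 0.0117]
tool_rot: [-0.0, 0.774, 0.633, -0.0]
contact_force: [0.2, -0.5, 0.8]
gripper_width: 0.691
grasp_force: 67.0
```

```bash
python3 p.py .481 .313 .2 -11.5
```

```text
t12.82 tcp [ 0.5358 -0.2454  0.0117] toolY -11.5 tilt z [-0.  0. -1.] q1,q6 [-0.56 -0.35] w 59.0 F [ 0.2 -0.5  0.8] g 67.0
turn z -0.0 shift mm [ 536.3 -165.  -188.3]
```

Call:
{"name": "servo_tool", "arguments": {"moves": [[[0,0,-45,0,0,0,55],[0,0,-48,0,0,0,55],[0,0,-48,0,0,0,55],[0,0,-47,0,0,0,55],[0,0,0,0,0,-8,55],[0,0,0,0,0,-8,55],[45,-1,0,0,0,0,55],[45,-1,0,0,0,0,55],[45,-1,0,0,0,0,55],[45,-1,0,0,0,0,55],[45,-1,0,0,0,0,55],[45,-1,0,0,0,0,55]]]}}

```text
time: 14.32
tool_pos: [0.5082, 0.0247, 0.1996]
tool_rot: [-0.0, 0.679, 0.734, -0.0]
contact_force: [0.5, 0.2, -0.1]
gripper_width: 0.687
grasp_force: 67.0
```

Call:
{"name": "servo_tool", "arguments": {"moves": [[[45,-1,0,0,0,0,55],[45,-1,0,0,0,0,55],[45,-1,0,0,0,0,55],[45,-1,0,0,0,0,55],[45,-1,0,0,0,0,55],[45,0,0,0,0,0,55],[21,0,0,0,0,0,55],[0,0,30,0,0,0,55],[0,0,35,0,0,0,55],[0,0,0,0,0,0,55],[0,0,0,0,0,0,55]]]}}

```text
time: 15.7
tool_pos: [0.4817, 0.3128, 0.136]
tool_rot: [0.0, 0.679, 0.734, 0.001]
contact_force: [0.1, 1.1, 0.1]
gripper_width: 0.688
grasp_force: 67.0
```

```bash
python3 p.py .481 .313 .08 4.5;  python3 -c "
from h import *; g=grab('wrist','w6')"
```

```text
t15.70 tcp [0.4817 0.3128 0.136 ] toolY 4.5 tilt z [ 0.001  0.    -1.   ] q1,q6 [0.45 0.37] w 58.8 F [0.1 1.1 0.1] g 67.0
turn z -0.0 shift mm [ 0.2 -0.7 56. ]
```

View pics/w6.png

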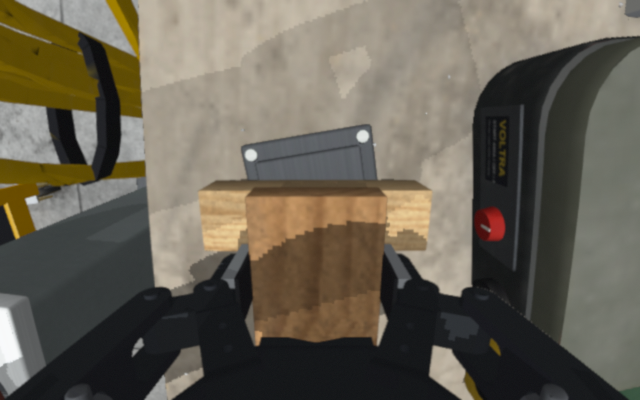

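The thin offcut is held square over the pine, with its leading top edge at (247–386, 193).

Run:
```python
from m2 import *
e=w(load('w6'),[(247,193),(386,193)],.1433); print(e, e.mean(0)[:2]-.04*np.array([-.0785,.997]))
print('pine',w(load('w6'),[(201,190),(432,190)],.068))
```

```text
[[0.45008553 0.34934968 0.1433    ]
 [0.50802416 0.35383372 0.1433    ]] [0.48219484 0.3117117 ]
pine [[0.40248238 0.32976343 0.068     ]
 [0.55871646 0.34185775 0.068     ]]
```

Call:
{"name": "servo_tool", "arguments": {"moves": [[[2,-0.5,25,0,0,0,55],[0,0,20,0,0,0,55],[0,0,7,0,0,0,55],[0,0,2.5,0,0,0,55],[0,0,0,0,0,0,55],[0,0,0,0,0,0,55]]]}}

```text
time: 16.5
tool_pos: [0.4809, 0.3152, 0.0812]
tool_rot: [0.0, 0.679, 0.734, 0.001]
contact_force: [-0.8, -0.3, 0.2]
gripper_width: 0.686
grasp_force: 67.0
```

```bash
python3 p.py .481 .315 .0797 4.5
```

```text
t16.50 tcp [0.4809 0.3152 0.0812] toolY 4.5 tilt z [ 0.001  0.001 -1.   ] q1,q6 [0.45 0.37] w 58.6 F [-0.8 -0.3  0.2] g 67.0
turn z -0.0 shift mm [-0.2  0.1  1.5]
```

Call:
{"name": "servo_tool", "arguments": {"moves": [[[0,0,1.3,0,0,0,55],[0,0,0,0,0,0,55],[0,0,0,0,0,0,65],[0,0,0,0,0,0,75],[0,0,0,0,0,0,80],[0,0,-20,0,0,0,80],[0,0,-50,0,0,0,85],[0,0,-55,0,0,0,85],[0,0,0,0,0,0,85],[0,0,0,0,0,0,85]]]}}

```text
time: 17.75
tool_pos: [0.4805, 0.315, 0.2052]
tool_rot: [0.0, 0.679, 0.734, 0.001]
contact_force: [0.4, 0.7, 0.2]
gripper_width: 0.998
grasp_force: 0.0
```

```bash
python3 p.py .5365 -.382 .18 -7;  python3 -c "
from h import *; g=grab('wrist','w7')"
```

```text
t17.75 tcp [0.4805 0.315  0.2052] toolY 4.5 tilt z [ 0.001  0.001 -1.   ] q1,q6 [0.45 0.37] w 85.2 F [0.4 0.7 0.2] g 0.0
turn z 11.5 shift mm [-685.   140.5   25.2]
```

View pics/w7.png

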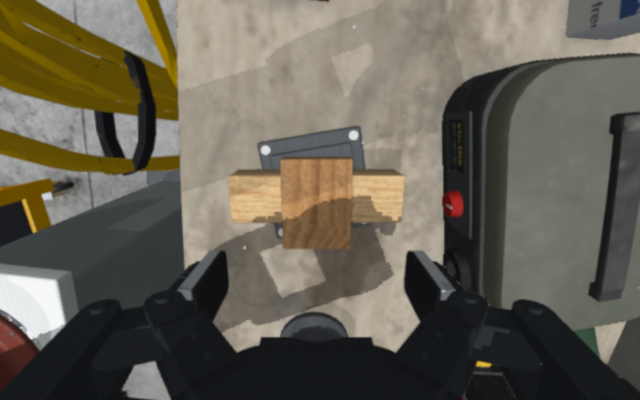

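The thin offcut lies flat and centred on the pine at (281–352, 158–248). Next is the setup block.

Call:
{"name": "servo_tool", "arguments": {"moves": [[[0,0,0,0,0,6,85],[0,0,0,0,0,5.5,85],[-46,9.4,0,0,0,0,85],[-46,9.4,0,0,0,0,85],[-46,9.4,0,0,0,0,85],[-46,9.4,0,0,0,0,85],[-46,9.4,0,0,0,0,85],[-46,9.4,0,0,0,0,85],[-46,9.4,0,0,0,0,85],[-46,9.4,0,0,0,0,85],[-46,9.4,0,0,0,0,85],[-46,9.4,0,0,0,0,85]]]}}

```text
time: 19.3
tool_pos: [0.5164, -0.1542, 0.202]
tool_rot: [-0.002, 0.749, 0.662, -0.001]
contact_force: [0.5, -0.1, -0.1]
gripper_width: 0.993
grasp_force: 0.0
```

Call:
{"name": "servo_tool", "arguments": {"moves": [[[-46,9.4,0,0,0,0,85],[-46,9.4,0,0,0,0,85],[-46,9.4,5,0,0,0,85],[-46,9.4,10,0,0,0,85],[-41,9,10,0,0,0,85],[0,0,0,0,0,0,85],[0,0,0,0,0,0,85]]]}}

```text
time: 20.18
tool_pos: [0.5357, -0.3812, 0.1775]
tool_rot: [-0.002, 0.749, 0.663, -0.0]
contact_force: [0.6, -0.5, 0.8]
gripper_width: 0.994
grasp_force: 0.0
```

```bash
python3 p.py .5365 -.382 .015 -7;  python3 -c "
from h import *; g=grab('wrist','w8')"
```

```text
t20.18 tcp [ 0.5357 -0.3812  0.1775] toolY -7.0 tilt z [-0.002  0.002 -1.   ] q1,q6 [-0.73 -0.61] w 84.9 F [ 0.6 -0.5  0.8] g 0.0
turn z -0.0 shift mm [ -0.7   0.9 162.5]
```

View pics/w8.png

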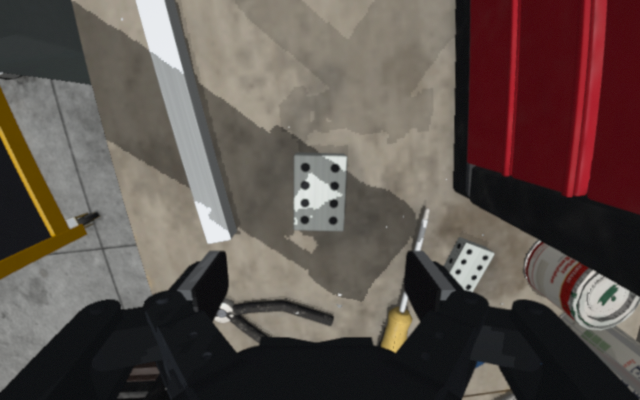

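The setup block is between the fingers, top (294,155)–(344,231). The smaller look-alike is at (467,266) and the screwdriver tip at (425,207), so I'll check the finger's clearance to that tip.

Run:
```python
from m2 import *
rep('w8',dict(s=([(294,155),(347,154),(344,231),(294,230)],.025)))
print(w(load('w8'),[(425,207),(405,305),(240,312)],.006))
print(w(load('w8'),[(207,243),(232,236)],.025))
```

```text
s [ 0.5392 -0.3814] e1 0.05 -7.1 e2 0.075 -97.9
[[ 0.64678039 -0.41347519  0.006     ]
 [ 0.62128104 -0.52944537  0.006     ]
 [ 0.42954783 -0.51545774  0.006     ]]
[[ 0.41907226 -0.41851288  0.025     ]
 [ 0.44620232 -0.41402705  0.025     ]]
```

Call:
{"name": "servo_tool", "arguments": {"moves": [[[0,2,40,0,0,0,85],[0,0,50,0,0,0,75],[0,0,45,0,0,0,70],[0,0,18,0,0,0,68],[0,0,7,0,0,0,68],[0,0,1,0,0,0,68],[0,0,0,0,0,0,45],[0,0,0,0,0,0,45],[0,0,0,0,0,0,45],[0,0,0,0,0,0,45]]]}}

```text
time: 21.48
tool_pos: [0.5396, -0.3836, 0.0206]
tool_rot: [0.002, 0.749, 0.663, 0.0]
contact_force: [-0.1, 0.9, 6.9]
gripper_width: 0.57
grasp_force: 66.0
```

```bash
python3 p.py .493 .102 .2 -7
```

```text
t21.48 tcp [ 0.5396 -0.3836  0.0206] toolY -7.0 tilt z [ 0.003 -0.003 -1.   ] q1,q6 [-0.73 -0.61] w 48.7 F [-0.1  0.9  6.9] g 66.0
turn z -0.0 shift mm [ 476.3 -105.4 -179.4]
```

Call:
{"name": "servo_tool", "arguments": {"moves": [[[0,0,-40,0,0,0,45],[0,0,-55,0,0,0,45],[0,0,-55,0,0,0,45],[0,0,0,0,0,-10.3,45],[45,-1.8,0,0,0,0,45],[45,-1.8,0,0,0,0,45],[45,-1.8,0,0,0,0,45],[45,-1.8,0,0,0,0,45],[45,-1.8,0,0,0,0,45],[45,-1.8,0,0,0,0,45],[45,-1.8,0,0,0,0,45],[45,-1.8,0,0,0,0,45]]]}}

```text
time: 22.98
tool_pos: [0.502, -0.0222, 0.1669]
tool_rot: [-0.001, 0.687, 0.727, -0.0]
contact_force: [1.0, -0.1, -4.2]
gripper_width: 0.568
grasp_force: 64.9
```

Call:
{"name": "servo_tool", "arguments": {"moves": [[[45,-1.8,0,0,0,0,45],[45,-1.8,0,0,0,0,45],[37,-0.5,0,0,0,0,45],[0,0,15,0,0,0,45],[0,0,0,0,0,0,45],[0,0,0,0,0,0,45]]]}}

```text
time: 23.72
tool_pos: [0.4916, 0.1019, 0.1524]
tool_rot: [-0.0, 0.687, 0.727, -0.0]
contact_force: [0.8, 1.0, -4.9]
gripper_width: 0.569
grasp_force: 64.8
```

```bash
python3 p.py .493 .102 .0826 3.3;  python3 -c "
from h import *; g=grab('wrist','w9')"
```

```text
t23.73 tcp [0.4916 0.1019 0.1524] toolY 3.2 tilt z [-0.001 -0.    -1.   ] q1,q6 [0.06 0.  ] w 48.6 F [ 0.8  1.  -4.9] g 64.8
turn z -0.1 shift mm [ 0.1  1.4 69.8]
```

View pics/w9.png

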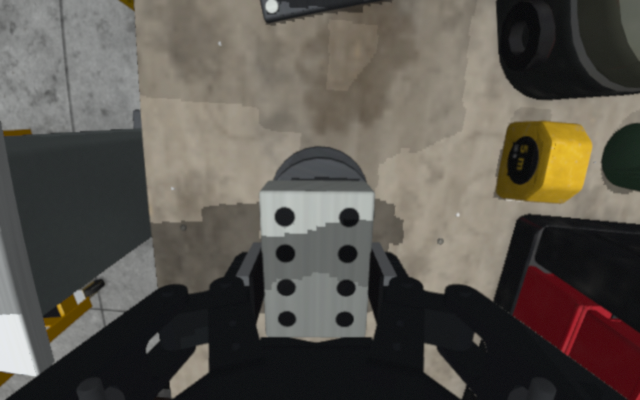

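The block is held over the tall rest with its leading top edge at (262–375, 192). The rest's disc shows behind it, centred about column 320.

Run:
```python
from m2 import *
g=load('w9')
e=w(g,[(262,192),(375,192)],.1524+.0044); print(e, e.mean(0)[:2]-.0375*np.array([-.0576,.998]))
im=g['image'][:,318:322].mean(1).mean(1)
print('col',[(r,int(im[r])) for r in range(138,200,2)])
print('rows',w(g,[(320,150),(320,155),(320,160),(320,165)],.062)[:,:2])
```

```text
[[0.46656257 0.13910503 0.1568    ]
 [0.51477909 0.1418132  0.1568    ]] [0.49283083 0.10303412]
col [(138, 118), (140, 118), (142, 119), (144, 116), (146, 78), (148, 62), (150, 65), (152, 65), (154, 67), (156, 56), (158, 55), (160, 82), (162, 81), (164, 80), (166, 79), (168, 78), (170, 78), (172, 78), (174, 79), (176, 65), (178, 40), (180, 66), (182, 89), (184, 89), (186, 87), (188, 88), (190, 98), (192, 160), (194, 180), (196, 184), (198, 184)]
rows [[0.49195501 0.14938469]
 [0.4921686  0.14578576]
 [0.492384   0.14215804]
 [0.49260125 0.13850081]]
```

Call:
{"name": "servo_tool", "arguments": {"moves": [[[-2,0.5,30,0,0,0,45],[0,0,25,0,0,0,45],[0,0,10,0,0,0,45],[0,0,3.5,0,0,0,45],[0,0,0,0,0,0,45],[0,0,0,0,0,0,45]]]}}

```text
time: 24.52
tool_pos: [0.4933, 0.1008, 0.0857]
tool_rot: [0.001, 0.687, 0.727, 0.001]
contact_force: [0.6, 0.2, -4.0]
gripper_width: 0.569
grasp_force: 64.8
```

```bash
python3 p.py .4925 .1 .0826 3.3
```

```text
t24.52 tcp [0.4933 0.1008 0.0857] toolY 3.3 tilt z [ 0.002  0.    -1.   ] q1,q6 [ 0.05 -0.  ] w 48.6 F [ 0.6  0.2 -4. ] g 64.8
turn z -0.0 shift mm [-0.8 -0.9  3.1]
```

Call:
{"name": "servo_tool", "arguments": {"moves": [[[0,-0.5,1.5,0,0,0,45],[0,0,1,0,0,0,45],[0,0,0.5,0,0,0,45],[0,0,0,0,0,0,45]]]}}

```text
time: 25.02
tool_pos: [0.4922, 0.1008, 0.0826]
tool_rot: [0.0, 0.686, 0.727, 0.0]
contact_force: [-5.2, -0.0, 5.4]
gripper_width: 0.573
grasp_force: 66.1
```

Call:
{"name": "servo_tool", "arguments": {"moves": [[[0,0,0,0,0,0,55],[0,0,0,0,0,0,65],[0,0,0,0,0,0,70],[0,0,0,0,0,0,72],[0,0,-20,0,0,0,75],[0,0,-50,0,0,0,85],[0,0,-50,0,0,0,85],[0,0,0,0,0,0,85],[0,0,0,0,0,0,85]]]}}

```text
time: 26.15
tool_pos: [0.4917, 0.1007, 0.2011]
tool_rot: [-0.0, 0.687, 0.727, -0.0]
contact_force: [0.2, 0.1, -1.0]
gripper_width: 0.996
grasp_force: 0.0
```

```bash
python3 p.py .418 -.241 .17 4.3;  python3 -c "
from h import *; g=grab('wrist','w10'); cv2.imwrite('pics/w10c.png',cv2.resize(g['image'][0:300,180:480],None,fx=2,fy=2))"
```

```text
t26.15 tcp [0.4917 0.1007 0.2011] toolY 3.3 tilt z [-0. -0. -1.] q1,q6 [ 0.05 -0.  ] w 85.0 F [ 0.2  0.1 -1. ] g 0.0
turn z -1.0 shift mm [-335.2  -99.2   31.1]
```

View pics/w10c.png

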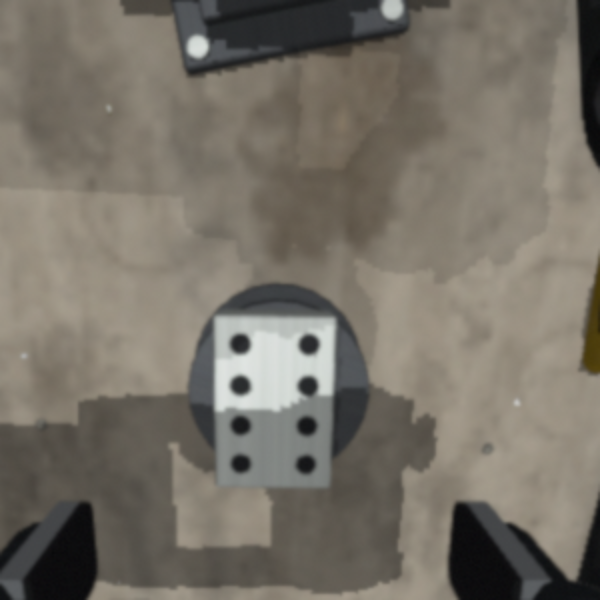

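The setup block lies flat on the tall rest, top at crop (215,316)–(331,487). The rest's disc spans about columns 189–369, with its far edge near row 300.

Run:
```python
from m2 import *
g=load('w10'); c=lambda p:np.array(p)/2+[180,0]
rep('w10',dict(block=(c([(215,316),(336,316),(331,487),(215,487)]),.087)))
print('disc L,R,top',w(g,c([(189,385),(369,385),(278,302)]),.062)[:,:2])
im=cv2.cvtColor(g['image'],cv2.COLOR_BGR2GRAY); print('col',im[136:162,318].tolist())
```

```text
block [0.4928 0.1025] e1 0.05 3.3 e2 0.074 -87.5
disc L,R,top [[0.45367291 0.10286107]
 [0.53619287 0.10759067]
 [0.49220643 0.14285651]]
col [121, 121, 121, 118, 111, 89, 63, 61, 64, 64, 64, 64, 62, 53, 55, 73, 81, 82, 82, 85, 91, 112, 148, 179, 192, 194]
```

Call:
{"name": "servo_tool", "arguments": {"moves": [[[0,0,0,0,0,-1,85],[-42,-12.4,0,0,0,0,85],[-42,-12.4,0,0,0,0,85],[-42,-12.4,0,0,0,0,85],[-42,-12.4,0,0,0,0,85],[-42,-12.4,0,0,0,0,85],[-42,-12.4,0,0,0,0,85],[-42,-12.4,0,0,0,0,85],[-41,-12.4,0,0,0,0,85],[0,0,0,0,0,0,85],[0,0,0,0,0,0,85]]]}}

```text
time: 27.58
tool_pos: [0.4177, -0.2401, 0.2004]
tool_rot: [-0.001, 0.68, 0.733, 0.0]
contact_force: [-0.1, -0.8, 0.4]
gripper_width: 0.993
grasp_force: 0.0
```

```bash
python3 p.py .418 -.241 .016 4.3;  python3 - <<'E'
from h import *
g=grab('wrist','w11')
im=g['image']; m=cv2.inRange(im,(120,120,120),(255,255,255))
hsv=cv2.cvtColor(im,cv2.COLOR_BGR2HSV)
for r in (40,80,120,160,200,240):
    row=im[r,260:400].mean(1).astype(int); sat=hsv[r,260:400,1]
    i=np.where((sat<14)&(row>100))[0]+260
    print(r,i.min() if len(i) else None,i.max() if len(i) else None,len(i))
E
```

```text
t27.57 tcp [ 0.4177 -0.2401  0.2004] toolY 4.3 tilt z [-0.001  0.002 -1.   ] q1,q6 [-0.68 -0.75] w 84.8 F [-0.1 -0.8  0.4] g 0.0
turn z -0.0 shift mm [ -0.9   0.2 184.4]
40 304 330 27
80 304 330 27
120 304 330 27
160 305 329 25
200 305 329 25
240 306 328 23
```

View pics/w11.png

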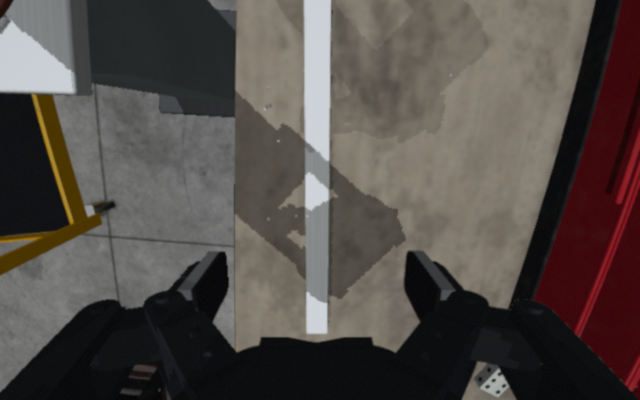

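The tube runs straight between the fingers at columns 304–330, with its far end at (317,333). That was the last picture I may view, so the rest goes by numbers.

Run:
```python
from h import *
e=w(load('w11'),[(317,333)],.025)[0]; u=np.radians(94.3); print(e, e[:2]+.18*np.array([np.cos(u),np.sin(u)]))
print(w(load('w11'),[(317,40),(316.8,240)],.025))
```

```text
[ 0.43238595 -0.41781924  0.025     ] [ 0.41888978 -0.23832592]
[[ 0.40820952 -0.09885044  0.025     ]
 [ 0.42299579 -0.29701859  0.025     ]]
```

Call:
{"name": "servo_tool", "arguments": {"moves": [[[0,1,45,0,0,0,75],[0,0,50,0,0,0,65],[0,0,45,0,0,0,60],[0,0,28,0,0,0,60],[0,0,10,0,0,0,60],[0,0,2.5,0,0,0,60],[0,0,0,0,0,0,40],[0,0,0,0,0,0,20],[0,0,0,0,0,0,20],[0,0,0,0,0,0,20],[0,0,0,0,0,0,20],[0,0,0,0,0,0,20]]]}}

```text
time: 29.12
tool_pos: [0.4201, -0.2415, 0.0227]
tool_rot: [0.001, 0.68, 0.733, 0.0]
contact_force: [-1.3, 0.9, 7.8]
gripper_width: 0.276
grasp_force: 62.3
```

```bash
python3 p.py .487 .2075 .2 3.4
```

```text
t29.12 tcp [ 0.4201 -0.2415  0.0227] toolY 4.3 tilt z [ 0.002 -0.002 -1.   ] q1,q6 [-0.68 -0.75] w 23.6 F [-1.3  0.9  7.8] g 62.3
turn z 0.9 shift mm [ 444.3   93.4 -177.3]
```

Call:
{"name": "servo_tool", "arguments": {"moves": [[[0,0,-30,0,0,0,20],[0,0,-50,0,0,0,20],[0,0,-50,0,0,0,20],[0,0,-47,0,0,0,20],[0,0,0,0,0,0.9,20],[40,8.5,0,0,0,0,20],[40,8.5,0,0,0,0,20],[40,8.5,0,0,0,0,20],[40,8.5,0,0,0,0,20],[40,8.5,0,0,0,0,20],[40,8.5,0,0,0,0,20]]]}}

```text
time: 30.5
tool_pos: [0.4544, 0.0035, 0.195]
tool_rot: [-0.002, 0.686, 0.728, -0.001]
contact_force: [0.3, 0.6, -2.0]
gripper_width: 0.275
grasp_force: 61.2
```

Call:
{"name": "servo_tool", "arguments": {"moves": [[[40,8.5,0,0,0,0,20],[40,8.5,0,0,0,0,20],[40,8.5,0,0,0,0,20],[40,8.5,0,0,0,0,20],[44,8.5,0,0,0,0,20],[0,0,0,0,0,0,20],[0,0,0,0,0,0,20],[0,0,0,0,0,0,20]]]}}

```text
time: 31.5
tool_pos: [0.4857, 0.2071, 0.1969]
tool_rot: [-0.0, 0.686, 0.727, -0.001]
contact_force: [0.2, -0.9, -3.0]
gripper_width: 0.274
grasp_force: 61.2
```

```bash
python3 p.py .487 .2075 .1105 3.4
python3 - <<'E'
from h import *
g=grab('wrist','w12'); s=manip.state(); z=s['tool_pos'][2]-.0227+.025
hsv=cv2.cvtColor(g['image'],cv2.COLOR_BGR2HSV)
for r in (5,20,60,100,140,180,220,260,300):
    row=g['image'][r,250:400].mean(1); i=np.where((hsv[r,250:400,1]<14)&(row>100))[0]+250
    if len(i): print(r,i.min(),i.max(),len(i),w(g,[((i.min()+i.max())/2,r)],z)[0].round(4))
E
```

```text
t31.50 tcp [0.4857 0.2071 0.1969] toolY 3.3 tilt z [-0.002 -0.001 -1.   ] q1,q6 [0.26 0.2 ] w 23.4 F [ 0.2 -0.9 -3. ] g 61.2
turn z -0.1 shift mm [ 0.4  1.3 86.4]
5 284 349 66 [0.4797 0.3176 0.1996]
20 284 363 68 [0.4826 0.3126 0.1996]
60 285 347 63 [0.4806 0.298  0.1996]
100 286 346 61 [0.4815 0.2831 0.1996]
140 277 346 70 [0.4805 0.2672 0.1996]
180 287 345 59 [0.4834 0.2505 0.1996]
220 288 344 57 [0.4844 0.2325 0.1996]
260 291 340 50 [0.4853 0.213  0.1996]
300 291 341 51 [0.4867 0.1918 0.1996]
```

Call:
{"name": "servo_tool", "arguments": {"moves": [[[0,1,30,0,0,0,20],[0,0,30,0,0,0,20],[0,0,16,0,0,0,20],[0,0,6,0,0,0,20],[0,0,2,0,0,0,20],[0,0,0,0,0,0,20],[0,0,0,0,0,0,20]]]}}

```text
time: 32.42
tool_pos: [0.4878, 0.2084, 0.115]
tool_rot: [0.0, 0.686, 0.728, 0.001]
contact_force: [0.3, 0.3, -2.6]
gripper_width: 0.273
grasp_force: 61.1
```

```bash
python3 p.py .487 .2075 .1097 3.4
```

```text
t32.42 tcp [0.4878 0.2084 0.115 ] toolY 3.4 tilt z [ 0.002  0.    -1.   ] q1,q6 [0.26 0.2 ] w 23.3 F [ 0.3  0.3 -2.6] g 61.1
turn z -0.0 shift mm [-0.8 -0.8  5.3]
```

Call:
{"name": "servo_tool", "arguments": {"moves": [[[0,-0.5,2,0,0,0,20],[0,0,1,0,0,0,20],[0,0,0,0,0,0,20],[0,0,1,0,0,0,20],[0,0,0,0,0,0,20]]]}}

```text
time: 33.05
tool_pos: [0.4866, 0.2081, 0.1099]
tool_rot: [-0.0, 0.686, 0.728, -0.0]
contact_force: [-0.0, -0.3, -3.2]
gripper_width: 0.275
grasp_force: 61.1
```

Call:
{"name": "servo_tool", "arguments": {"moves": [[[0,0,0.5,0,0,0,20],[0,0,0,0,0,0,20],[0,0,0.5,0,0,0,20],[0,0,0,0,0,0,20]]]}}

```text
time: 33.55
tool_pos: [0.4867, 0.2082, 0.1097]
tool_rot: [0.0, 0.686, 0.728, -0.0]
contact_force: [-3.7, -2.1, 4.2]
gripper_width: 0.272
grasp_force: 62.0
```

Call:
{"name": "servo_tool", "arguments": {"moves": [[[0,0,0,0,0,0,30],[0,0,0,0,0,0,40],[0,0,0,0,0,0,55],[0,0,0,0,0,0,65],[0,0,0,0,0,0,70],[0,0,-15,0,0,0,70],[0,0,-40,0,0,0,75],[0,0,-50,0,0,0,85],[0,0,-30,0,0,0,85],[0,0,0,0,0,0,85],[0,0,0,0,0,0,85]]]}}

```text
time: 34.92
tool_pos: [0.4863, 0.208, 0.2435]
tool_rot: [-0.0, 0.686, 0.728, -0.0]
contact_force: [-0.3, -0.2, -0.7]
gripper_width: 0.994
grasp_force: 0.0
```

```bash
python3 p.py .487 .2075 .2 3.4
python3 - <<'E'
from h import *
g=grab('wrist','w13'); grab('scene','s13')
hsv=cv2.cvtColor(g['image'],cv2.COLOR_BGR2HSV)
for r in range(0,400,20):
    row=g['image'][r,240:400].mean(1); i=np.where((hsv[r,240:400,1]<14)&(row>100))[0]+240
    if len(i)>8: print(r,i.min(),i.max(),len(i),*[v.round(4) for v in w(g,[((i.min()+i.max())/2,r),(i.min(),r),(i.max(),r)],.112)[:,:2]])
E
```

```text
t34.92 tcp [0.4863 0.208  0.2435] toolY 3.4 tilt z [-0.001 -0.    -1.   ] q1,q6 [0.26 0.2 ] w 84.9 F [-0.3 -0.2 -0.7] g 0.0
turn z -0.0 shift mm [-0.6  0.7 43.5]
0 301 333 33 [0.4778 0.3675] [0.4654 0.3668] [0.4902 0.3683]
20 301 333 33 [0.4787 0.3531] [0.4661 0.3524] [0.4912 0.3539]
40 302 332 31 [0.4795 0.3385] [0.4676 0.3378] [0.4914 0.3392]
60 302 332 31 [0.4804 0.3235] [0.4684 0.3228] [0.4925 0.3242]
80 302 332 31 [0.4813 0.3082] [0.4691 0.3075] [0.4935 0.309 ]
100 302 331 30 [0.4819 0.2926] [0.4699 0.2919] [0.4938 0.2933]
120 303 369 39 [0.4992 0.2775] [0.4715 0.2759] [0.5269 0.2793]
140 285 331 31 [0.4766 0.2596] [0.457  0.2585] [0.4961 0.2608]
160 303 331 29 [0.4852 0.243 ] [0.4731 0.2423] [0.4974 0.2437]
180 302 331 30 [0.4859 0.2254] [0.4731 0.2247] [0.4986 0.2262]
200 302 330 29 [0.4865 0.2072] [0.474  0.2064] [0.499  0.2079]
220 303 330 28 [0.4881 0.1883] [0.4757 0.1876] [0.5004 0.1891]
240 303 330 28 [0.4892 0.1687] [0.4767 0.168 ] [0.5018 0.1694]
260 292 339 48 [0.4895 0.1482] [0.4672 0.1468] [0.5119 0.1495]
280 292 338 41 [0.4903 0.1268] [0.4679 0.1254] [0.5126 0.1281]
300 294 337 42 [0.4921 0.1044] [0.4707 0.1031] [0.5134 0.1057]
320 305 328 24 [0.4945 0.081 ] [0.4828 0.0803] [0.5062 0.0816]
340 305 328 24 [0.496  0.0562] [0.484  0.0555] [0.508  0.0569]
```

The tube measures 25 mm wide all along at z = 112 mm, so it is level. It passes over (0.481, 0.31) and (0.493, 0.10), the middles of both rests, and the robot is clear of it.

```bash
python3 -c "
from plant import manip; print(manip.job_done())"
```

```text
the job is handed in; nothing more can be done
None
```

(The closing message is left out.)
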